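Load a four-hole flange onto the spray turntable's studs

TASK

Take the bare square flange from the wire rack by its round boss, turn it so that its four holes match the four studs of the turntable, and lower it on, boss up, until it lies flat and fully home on the turntable's top; keep hold of it until the studs are well into the holes, do not drop it on, then let go. Any hole may go on any stud. Leave the two freshly sprayed discs where they are.

Things in the scene. Friction and masses are not known exactly. Their poses are not given: they have to be found in the camera images.
- flange: the part to load, 0.55 to 0.9 kg: bare aluminium square plate 140 x 140 x 12 mm, four 20 mm through holes centred at x, y = +-45 mm, and a plain round boss in the middle, 40 mm diameter, standing 60 mm above the plate (its top 72 mm above the underside). Lies boss up on the wire rack at any yaw. Origin: middle of the underside; z up, x and y along the plate's sides. Same after a quarter turn.
- turntable: spraying turntable, brake set, fixed: grey round plate of 210 mm diameter on a dark foot, its flat top 60 mm above the bench. Four dark steel studs of 14 mm diameter stand 28 mm above the top (the last 8 mm taper to 6 mm) at x, y = +-45 mm of its frame. It may be on either side of the bench, the rack on the other, at any yaw. Origin: middle of the foot, on the bench; z up.
- turntable_top (a point): middle of the turntable's top face, where the middle of the flange's underside must come to rest; same axes as the turntable
- flange_center (a point): middle of the flange's underside; same axes as the flange
- rack: wire drying rack on two timber battens, 400 mm (its x) by 340 mm (its y), the wires' top 40 mm above the bench; it is fixed. Origin: its middle, on the bench.
- disc0: freshly sprayed round disc, 86 mm diameter, 34 mm high, loose on the far part of the rack. Origin: middle of its underside.
- disc1: the other sprayed disc, of the same size. Origin: middle of its underside.
- stud0 (a point): tip of the turntable's stud at x = +45 mm, y = +45 mm in the turntable's frame, 88 mm above the bench
- hole0 (a point): lower mouth of the flange's hole at x = +45 mm, y = +45 mm in the flange's frame, level with the underside
- stud1 (a point): tip of the turntable's stud at x = -45 mm, y = +45 mm in the turntable's frame, 88 mm above the bench
- hole1 (a point): lower mouth of the flange's hole at x = -45 mm, y = +45 mm in the flange's frame, level with the underside
- stud2 (a point): tip of the turntable's stud at x = -45 mm, y = -45 mm in the turntable's frame, 88 mm above the bench
- hole2 (a point): lower mouth of the flange's hole at x = -45 mm, y = -45 mm in the flange's frame, level with the underside
- stud3 (a point): tip of the turntable's stud at x = +45 mm, y = -45 mm in the turntable's frame, 88 mm above the bench
- hole3 (a point): lower mouth of the flange's hole at x = +45 mm, y = -45 mm in the flange's frame, level with the underside
There are look-alikes about, which are no part of the job. Leave any purple look-alike of the flange alone.

How it is judged:
On the way:
1. the flange, boss up and still held, is lowered over the studs: its underside less than 15 mm above the turntable's top, its holes on the studs (z of flange_center in the frame of turntable_top below 0.015 m and horizontal distance between flange_center and turntable_top below 0.006 m and (horizontal distance between hole0 and stud0 below 0.006 m or horizontal distance between hole0 and stud1 below 0.006 m or horizontal distance between hole0 and stud2 below 0.006 m or horizontal distance between hole0 and stud3 below 0.006 m) and angle between flange's own z axis and vertical below 0.05 rad and contact force between flange and the fingers above 1 N), for 0.1 s.
At the end, for the whole second after the job is handed in: The flange lies boss up and at rest on the turntable with the studs through its holes: its underside within 3 mm of the turntable's top, its middle within 6 mm of the turntable's middle and each hole within 6 mm of a stud's axis, tilted less than 0.05 rad, and released (z of flange_center in the frame of turntable_top between -0.004 and 0.003 m and horizontal distance between flange_center and turntable_top below 0.006 m and (horizontal distance between hole0 and stud0 below 0.006 m or horizontal distance between hole0 and stud1 below 0.006 m or horizontal distance between hole0 and stud2 below 0.006 m or horizontal distance between hole0 and stud3 below 0.006 m) and angle between flange's own z axis and vertical below 0.05 rad and linear speed of flange below 0.02 m/s and angular speed of flange below 0.1 rad/s and contact force between flange and the fingers below 0.5 N); the robot touches nothing.
It fails at once if a sprayed disc is shifted by more than 12 mm (distance of any of disc0, disc1 from where it was at the start of the episode above 0.012 m).
It also fails if it takes over 51 s, if anything falls off the work surface, if the arm or the gripper's body presses on something with over 40 N, if the wrist force passes 120 N, or if a joint passes its speed limit or range.

ROBOT

A 6-joint arm with a two-finger parallel gripper is mounted at the origin on the work surface. World frame = base frame: x ahead of the robot, y to its left, z up, the work surface at z = 0. Lengths are in m, angles in rad, forces in N, time in s.
With the tool pointing down it reaches from about 0.325 to 0.9 m from the base axis. Payload 6.1 kg.
Tool frame: the origin (TCP) lies midway between the tips of the shut fingers; the grasp point (between the pads) lies robot.grip_point_offset behind it (robot.grip_point_offset is the distance from the TCP to the grasp point, in m); z points along the fingers, y is the line along which they close (so a half turn about z gives the same grasp; the last joint's range is limited). The gripper opens to 87 mm and grips with 3 to 60 N. Pads are 19 mm wide; open, the fingers measure 117 mm over their backs; the gripper's body (75 mm by 190 mm) begins 51 mm behind the grasp point.
Start: joints at [0.979, 0.22, 1.526, -0, 1.395, -0.126], TCP at [0.281, 0.558, 0.223] pointing down, gripper open.
Joint ranges: [-2.98, 2.98], [-0.91, 2.08], [0.09, 2.57], [-1.24, 4.39], [0.2, 2.65], [-2.68, 2.68]. Speed limits (rad/s): [2.57, 2.57, 3.01, 3.14, 3.14, 3.14].

INTERFACE

Orientations are given as [roll, pitch, yaw] about the fixed x, y, z axes, in that order (R = Rz(yaw) Ry(pitch) Rx(roll)).
In Python, from station import telemetry, get_image, robot gives the robot as it stands.
- The arm moves only by the tool jog_arm, never from a script. Its arguments are lists of equal length, an entry for each row: "hand": the closure, from 0 (fully open) to 1 (shut); "xyz": the shift along the world's x, y, z in mm, a list of three; "delta_rot": the turn, a rotation vector about the world's x, y, z in degrees, a list of three. In form: {"hand": [hand, ...], "xyz": [[x, y, z], ...], "delta_rot": [[wx, wy, wz], ...]}. A call has 1 to 12 rows; each row shifts and turns the commanded pose from where the row before left it; what a row does not reach is not made up. A row lasts 1/10 s, in which the tool goes at most 50 mm and 8.59 degrees, less where a joint would pass 70% of its speed; a pose out of reach is approached as far as the arm can. A call with a gripper value outside its range is refused whole. The fingers move at their own pace and stop on an object; the grip force is fixed at half the most. Time passes only in rows, so rows that do not move let the fingers close. It gives the time, the measured TCP pose, the force, the opening and the grip force at its end, in the units of the state.
- telemetry.observe(): the state, without advancing time (a new reading comes with each control period).
- get_image(name): name is "side" or "top" or "wrist"; returns a dict with "frame" (480x640x3 uint8, red, green, blue), "K" (3x3 intrinsics, pixels), "xyz" and "attitude" of the camera in the world. Camera axes: x right, y down, z forward; pixel columns grow to the right and rows downward; lengths in m; the calibration is good to about 2 mm. A picture is of the moment at which its call begins. There is no depth.
- robot.job_done(): hands the job in; it is judged then, once.
The state is a dict: "clock": time; "q": joint angles; "joint_vel": joint speeds; "tau": joint torques, N m; "tool_pos": TCP position; "eef_rot": TCP orientation; "contact_force": force on the tool from outside, world axes, zero at the start; "moment": the same for the moment, N m; "gripper_width": opening from 0.0 (shut) to 1.0 (fully open); "grip_force": force on a finger pad.
Only numpy, scipy, OpenCV 4.12 (cv2) and the standard library are available. Lean on these libraries where they do the work, as an engineer would, in place of code of your own. Each camera call takes 0.05 s, during which the arm holds its last target. There are 200 camera calls.

## Working session

There is one attempt and no reset: what is moved stays moved. The work goes in short steps, Python scripts to look and compute and a tool call to move; the robot and the scene stay as the last step left them, time stands still between calls to the robot, and variables do not carry over. Pictures are saved under pics/ and viewed, at most 10 in all, crops included, and the job is handed in when it is done.

Besides the shell and the picture viewer there is one more tool, called after "Emit:" in YAML: its name, and indented under it one key for each argument. jog_arm: Moves the arm, as the interface text tells. Its arguments: {"type":"object","properties":{"hand":{"type":"array"},"xyz":{"type":"array"},"delta_rot":{"type":"array"}},"required":["hand","xyz","delta_rot"]}

```bash
mkdir -p pics; ls
cat > h.py <<'E'
import numpy as np, cv2
from scipy.spatial.transform import Rotation as R
from station import telemetry, get_image, robot
def rot(a):
    a=np.array(a,float)
    return a if a.shape==(3,3) else R.from_euler('xyz',a).as_matrix()
def ray(im,px,z):
    px=np.atleast_2d(np.array(px,float)); d=np.c_[px,np.ones(len(px))]@np.linalg.inv(im['K']).T@rot(im['attitude']).T
    c=np.array(im['xyz']); return c+d*((z-c[2])/d[:,2])[:,None]
def proj(im,p):
    c=(np.atleast_2d(p)-im['xyz'])@rot(im['attitude'])@np.array(im['K']).T; return c[:,:2]/c[:,2:]
def save(im,n): cv2.imwrite('pics/'+n,im['frame'][:,:,::-1])
E
python3 - <<'E'
from h import *
print(telemetry.observe(), robot.grip_point_offset)
for n in('top','side'):
    im=get_image(n); save(im,n+'1.png'); print(n,im['K'],im['xyz'],im['attitude'])
E
```

```text
pics
{'clock': 0.0, 'q': array([ 9.78892025e-01,  2.21194012e-01,  1.52760569e+00,  9.26132217e-06,
        1.39466061e+00, -1.26108884e-01]), 'joint_vel': array([ 5.09573214e-04,  1.15236882e-03,  2.21393225e-03, -1.78204429e-03,
       -6.67796238e-05,  9.14552920e-04]), 'tau': array([ 6.19218554e-04, -4.94605350e+01, -3.87381113e+01,  7.02942861e-02,
        5.70905779e-02, -1.96335236e-04]), 'tool_pos': array([0.28037543, 0.55790887, 0.22146   ]), 'eef_rot': array([-3.13974097e+00, -2.43947005e-04,  2.67579538e+00]), 'contact_force': array([ 0.03496483,  0.07752338, -0.56237335]), 'moment': array([ 0.00544066, -0.03822731, -0.00842794]), 'grip_force': 0.0, 'gripper_width': 0.9985933272411083} 0.0187
top [[486.04457043   0.         322.14142802]
 [  0.         486.04457043 239.00814575]
 [  0.           0.           1.        ]] [ 0.39818891 -0.02864388  1.09807324] [-3.0727931  -0.00683509 -1.54537627]
side [[593.52232942   0.         319.64936931]
 [  0.         593.52232942 237.67145461]
 [  0.           0.           1.        ]] [ 0.31089114 -1.03992762  0.8741728 ] [-2.23765038  0.01673607 -0.16299674]
```

View pics/top1.png

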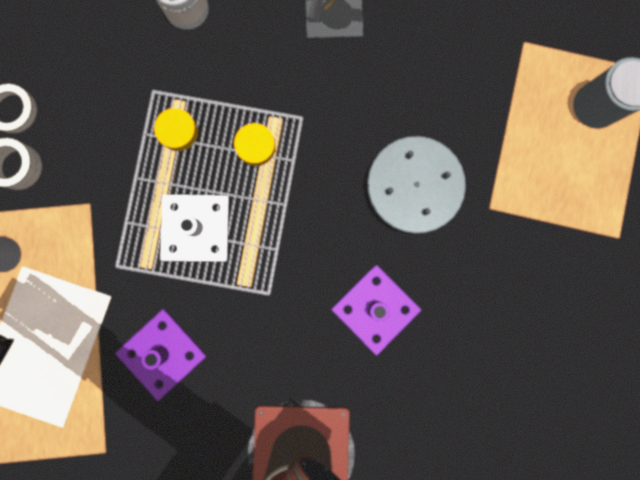

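View pics/side1.png

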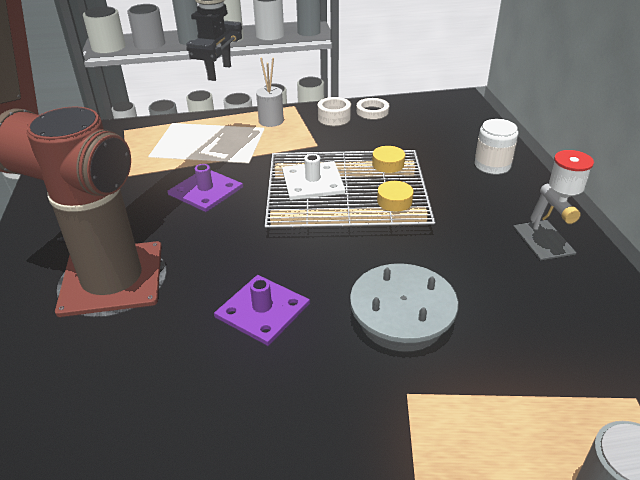

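The top view shows the bare flange at (194,228) on the rack, the discs at (175,128) and (254,143), and the turntable at (416,184). Candidates for the flange are the white/bare square on the rack at (194,228), the purple ones at (160,355) and (376,310), and the paper at (50,345). By the description it is (194,228).

```bash
cat > m.py <<'E'
from h import *
im=get_image('top'); f=im['frame']; hsv=cv2.cvtColor(f,cv2.COLOR_RGB2HSV)
# flange plate
m=((hsv[...,1]<40)&(hsv[...,2]>190)).astype('uint8'); m[:, :110]=0; m[:100]=0; m[300:]=0; m[:,320:]=0
m=cv2.morphologyEx(m,cv2.MORPH_OPEN,np.ones((7,7)))
c=max(cv2.findContours(m,cv2.RETR_EXTERNAL,cv2.CHAIN_APPROX_NONE)[0],key=cv2.contourArea)
w=ray(im,c[:,0],0.052)[:,:2].astype('float32'); print('flange',cv2.minAreaRect(w),cv2.minAreaRect(c))
# turntable
t=((hsv[...,2]>90)&(hsv[...,1]<80)).astype('uint8'); t[:, :345]=0; t[:,485:]=0; t[:110]=0; t[260:]=0
c=max(cv2.findContours(t,cv2.RETR_EXTERNAL,cv2.CHAIN_APPROX_NONE)[0],key=cv2.contourArea)
w=ray(im,c[:,0],0.06)[:,:2].astype('float32'); print('tt',cv2.fitEllipse(w),cv2.fitEllipse(c))
for (nm,x,y,r,s) in(('holes',194,228,45,4),('studs',416,184,52,4)):
    g=f[y-r:y+r,x-r:x+r].mean(2); mk=np.zeros_like(g,'uint8'); cv2.circle(mk,(r,r),r-10,1,-1) if nm=='studs' else mk.__setitem__((slice(17,73),slice(17,73)),1)
    b=((g<110)&(mk>0)).astype('uint8'); n,l,st,ce=cv2.connectedComponentsWithStats(b)
    for i in range(1,n):
        if st[i,4]>8: p=ce[i]+[x-r,y-r]; print(nm,p,st[i],ray(im,p,.052 if nm=='holes' else .078)[0])
for n,p in(('disc0',(175,128)),('disc1',(254,143))): print(n,ray(im,p,.074))
cv2.imwrite('pics/crop1.png',cv2.resize(f[130:290,130:500,::-1],None,fx=2.1,fy=2.1,interpolation=cv2.INTER_CUBIC))
E
python3 m.py
```

```text
flange ((0.4884188771247864, 0.2439384013414383), (0.1408320665359497, 0.14440903067588806), 1.5192981958389282) ((193.5, 227.5), (65.0, 67.0), 90.0)
tt ((0.5945435762405396, -0.2345406711101532), (0.21067458391189575, 0.21117369830608368), 87.333251953125) ((416.3999938964844, 184.19857788085938), (96.30022430419922, 97.82809448242188), 122.6037826538086)
holes [214.6  206.95] [64 21  4  6 20] [0.53392105 0.20044704 0.052     ]
holes [175.44444444 206.77777778] [26 22  2  5  9] [0.53206832 0.28499106 0.052     ]
holes [186.27027027 224.7027027 ] [33 37 10 10 74] [0.49377152 0.25989308 0.052     ]
holes [213.83333333 248.41666667] [63 63  5  6 24] [0.44411904 0.19844645 0.052     ]
studs [408.53125 154.8125 ] [42 20  6  7 32] [ 0.65325953 -0.2133622   0.078     ]
studs [445.25714286 175.25714286] [78 41  8  6 35] [ 0.61126933 -0.29211704  0.078     ]
studs [388.2962963  191.14814815] [22 57  6  6 27] [ 0.57394396 -0.17145421  0.078     ]
studs [425.03333333 211.33333333] [58 77  7  6 30] [ 0.53292601 -0.24989651  0.078     ]
disc0 [[0.69893978 0.28717766 0.074     ]]
disc1 [[0.67092701 0.11709775 0.074     ]]
```

View pics/crop1.png

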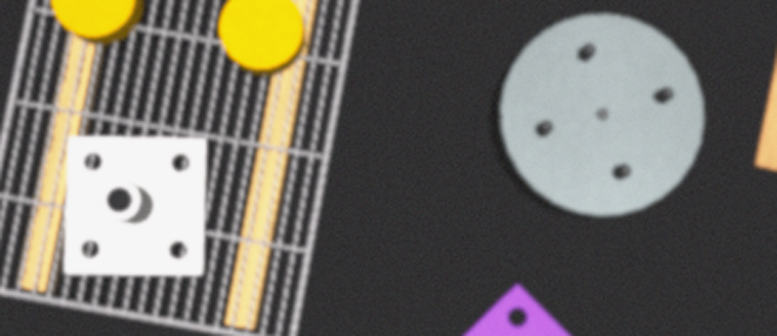

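The crop confirms that the bare (white-grey) flange with a boss is at px (194,228) and the turntable's four studs are at (408,155), (445,175), (388,191) and (425,211). The sizes fit: plate 141x144, turntable 211, stud pitch about 89. The flange is at (0.488, 0.243) with yaw 1.4°, and the turntable is at (0.594, -0.234) with yaw 62.2° mod 90. I'm moving above the flange with the jaws aligned to the plate's sides.

Emit:
jog_arm:
  hand: [0, 0, 0, 0, 0, 0, 0, 0, 0, 0, 0]
  xyz:
    - [23, -35, 0]
    - [23, -35, 0]
    - [23, -35, 0]
    - [23, -35, 0]
    - [23, -35, 0]
    - [23, -35, 0]
    - [23, -35, 0]
    - [23, -35, 0]
    - [23, -35, 0]
    - [0, 0, 0]
    - [0, 0, 0]
  delta_rot:
    - [0, 0, 3.1]
    - [0, 0, 3.1]
    - [0, 0, 3.1]
    - [0, 0, 3.1]
    - [0, 0, 3.1]
    - [0, 0, 3.1]
    - [0, 0, 3.1]
    - [0, 0, 3.1]
    - [0, 0, 3.1]
    - [0, 0, 0]
    - [0, 0, 0]

```text
clock: 1.25
tool_pos: [0.4879, 0.2426, 0.2222]
eef_rot: [3.141, -0.001, -3.123]
contact_force: [-0.0, 0.1, -0.2]
gripper_width: 1.001
grip_force: 0.0
```

Run:
```python
from h import *
s=telemetry.observe(); print(s['clock'],s['tool_pos'],s['eef_rot'],s['q'])
im=get_image('wrist'); save(im,'w1.png'); print(im['xyz'],im['attitude'])
for p in([.488,.2435,.112],[.488,.2435,.052],[.534,.20,.052]): print(proj(im,p))
```

```text
1.25 [0.48790502 0.24259683 0.22219195] [ 3.14143562e+00 -8.34654574e-04 -3.12347638e+00] [ 3.16416554e-01  2.98895841e-02  1.73615240e+00  4.02995824e-04
  1.37630233e+00 -1.27257401e+00]
[0.40356428 0.24032139 0.38387406] [2.83537881e+00 8.52540209e-04 1.58840969e+00]
[[315.82026771 227.96078146]]
[[315.42279162 206.85064942]]
[[264.82257961 256.89056203]]
```

View pics/w1.png

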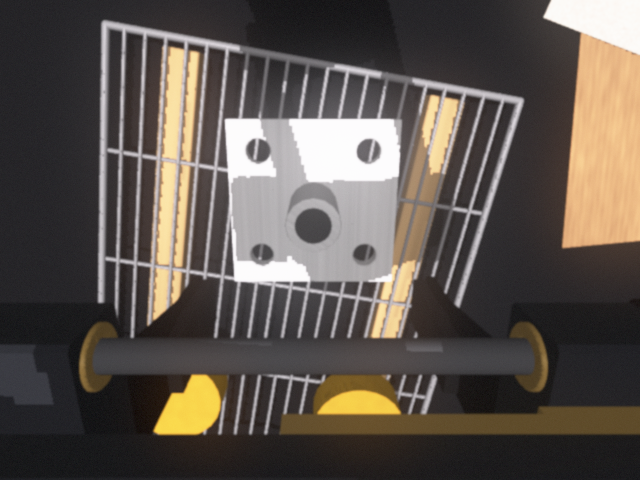

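The wrist view shows the bare flange below with its boss top at (313,225) and holes at (258,151), (368,151), (364,254) and (262,254).

Run:
```python
from h import *
im=get_image('wrist'); g=cv2.cvtColor(im['frame'],cv2.COLOR_RGB2GRAY)
P=[]
for x,y in((258,151),(368,151),(364,254),(262,254)):
    w=g[y-18:y+18,x-18:x+18]; b=(w<w.max()*.0+105).astype('uint8'); n,l,st,ce=cv2.connectedComponentsWithStats(b)
    i=1+st[1:,4].argmax(); c=cv2.findContours((l==i).astype('uint8'),0,1)[0][0]; (cx,cy),r=cv2.minEnclosingCircle(c); P.append((cx+x-18,cy+y-18)); print(P[-1],r,st[i])
W=ray(im,P,.052); print(W,W.mean(0)); d=W[0]-W[1]; e=W[3]-W[2]; print(np.linalg.norm(d),np.linalg.norm(e),np.degrees(np.arctan2(d[1],d[0]))%90,np.degrees(np.arctan2(e[1],e[0]))%90)
for a,b in((0,3),(1,2)): d=W[b]-W[a]; print(np.linalg.norm(d),np.degrees(np.arctan2(d[1],d[0]))%90)
print('boss',ray(im,(313.5,225),.112))
```

```text
(259.5, 151.0) 10.111974716186523 [ 16   8  12  21 185]
(365.0, 150.5) 10.30786418914795 [  7   8  13  20 179]
(359.89215660095215, 252.32353019714355) 8.928938865661621 [  6   9  15  17 187]
(263.9014091491699, 252.75352096557617) 7.805842876434326 [ 17   9  11  16 135]
[[0.44185732 0.19817427 0.052     ]
 [0.43980853 0.28347061 0.052     ]
 [0.52768438 0.28409109 0.052     ]
 [0.52972394 0.20021248 0.052     ]] [0.48476854 0.24148711 0.052     ]
0.08532094284054123 0.08390340824424203 1.37596055768104 1.392908614736072
0.08789025938002687 1.3288337115671411
0.08787804080225238 0.4045570188894308
boss [[0.48537548 0.24270202 0.112     ]]
```

Emit:
jog_arm:
  hand: [0, 0, 0, 0, 0, 0, 0, 0, 1, 1, 1, 1]
  xyz:
    - [-2, 0, -30]
    - [0, 0, -30]
    - [0, 0, -30]
    - [0, 0, -25]
    - [0, 0, -20]
    - [0, 0, -15]
    - [0, 0, -2]
    - [0, 0, 0]
    - [0, 0, 0]
    - [0, 0, 0]
    - [0, 0, 0]
    - [0, 0, 0]
  delta_rot:
    - [0, 0, 0]
    - [0, 0, 0]
    - [0, 0, 0]
    - [0, 0, 0]
    - [0, 0, 0]
    - [0, 0, 0]
    - [0, 0, 0]
    - [0, 0, 0]
    - [0, 0, 0]
    - [0, 0, 0]
    - [0, 0, 0]
    - [0, 0, 0]

```text
clock: 2.55
tool_pos: [0.4862, 0.2435, 0.0712]
eef_rot: [3.141, 0.001, -3.121]
contact_force: [0.7, -0.5, 0.5]
gripper_width: 0.72
grip_force: 0.0
```

Emit:
jog_arm:
  hand: [1, 1, 1, 1, 1]
  xyz:
    - [0, 0, 0]
    - [0, 0, 0]
    - [0, 0, 0]
    - [0, 0, 0]
    - [0, 0, 0]
  delta_rot:
    - [0, 0, 0]
    - [0, 0, 0]
    - [0, 0, 0]
    - [0, 0, 0]
    - [0, 0, 0]

```text
clock: 3.05
tool_pos: [0.4857, 0.2431, 0.0705]
eef_rot: [-3.141, -0.0, -3.12]
contact_force: [-0.2, -1.8, 0.4]
gripper_width: 0.456
grip_force: 30.0
```

The opening is 40 mm, which is the boss. Lifting.

Emit:
jog_arm:
  hand: [1, 1, 1, 1, 1, 1, 1, 1, 1, 1]
  xyz:
    - [0, 0, 5]
    - [0, 0, 10]
    - [0, 0, 15]
    - [0, 0, 20]
    - [0, 0, 20]
    - [0, 0, 20]
    - [0, 0, 20]
    - [0, 0, 15]
    - [0, 0, 5]
    - [0, 0, 0]
  delta_rot:
    - [0, 0, 0]
    - [0, 0, 0]
    - [0, 0, 0]
    - [0, 0, 0]
    - [0, 0, 0]
    - [0, 0, 0]
    - [0, 0, 0]
    - [0, 0, 0]
    - [0, 0, 0]
    - [0, 0, 0]

```text
clock: 4.05
tool_pos: [0.4861, 0.2436, 0.2016]
eef_rot: [3.141, 0.002, -3.12]
contact_force: [-0.2, -0.8, -6.9]
gripper_width: 0.452
grip_force: 30.0
```

Emit:
jog_arm:
  hand: [1, 1, 1, 1, 1, 1, 1, 1, 1, 1, 1, 1]
  xyz:
    - [3, -12, 0]
    - [5, -24, 0]
    - [8, -35, 0]
    - [8, -35, 0]
    - [8, -35, 0]
    - [8, -35, 0]
    - [8, -35, 0]
    - [8, -35, 0]
    - [8, -35, 0]
    - [8, -35, 0]
    - [8, -35, 0]
    - [8, -35, 0]
  delta_rot:
    - [0, 0, -0.5]
    - [0, 0, -1.5]
    - [0, 0, -2]
    - [0, 0, -2]
    - [0, 0, -2]
    - [0, 0, -2]
    - [0, 0, -2]
    - [0, 0, -2]
    - [0, 0, -2]
    - [0, 0, -2]
    - [0, 0, -2]
    - [0, 0, -2]

```text
clock: 5.25
tool_pos: [0.5726, -0.1446, 0.1987]
eef_rot: [-3.141, -0.003, 2.777]
contact_force: [1.3, 0.1, -6.8]
gripper_width: 0.455
grip_force: 30.0
```

Emit:
jog_arm:
  hand: [1, 1, 1, 1, 1, 1, 1, 1]
  xyz:
    - [8, -35, 0]
    - [5, -30, 0]
    - [4, -18, 0]
    - [2, -8, 0]
    - [0, 0, 0]
    - [0, 0, 0]
    - [0, 0, 0]
    - [0, 0, 0]
  delta_rot:
    - [0, 0, -2]
    - [0, 0, -2]
    - [0, 0, -2]
    - [0, 0, -1.1]
    - [0, 0, 0]
    - [0, 0, 0]
    - [0, 0, 0]
    - [0, 0, 0]

```text
clock: 6.05
tool_pos: [0.5928, -0.2323, 0.2007]
eef_rot: [3.141, 0.0, 2.657]
contact_force: [-0.5, 0.6, -6.5]
gripper_width: 0.454
grip_force: 30.0
```

Run:
```python
from h import *
s=telemetry.observe(); print(s['clock'],s['tool_pos'],s['eef_rot'])
for n in('wrist','side'):
    im=get_image(n); save(im,n+'2.png')
    if n=='wrist': print(im['xyz'],im['attitude'])
    t=s['tool_pos']
    a=np.radians(62.2)
    print(n,proj(im,[[t[0],t[1],t[2]-.0185],[.5935,-.233,.06]]))
s=np.hstack([cv2.imread('pics/wrist2.png')[:400],cv2.imread('pics/side2.png')[100:500,280:560].copy()[:400]]) if 0 else None
w=cv2.imread('pics/wrist2.png'); d=cv2.imread('pics/side2.png')[150:390,280:520]
d=cv2.resize(d,(400,400)); w=cv2.resize(w,(400,300)); o=np.zeros((400,800,3),'uint8'); o[:300,:400]=w;o[:,400:]=d; cv2.imwrite('pics/both2.png',o)
```

```text
6.05 [ 0.59281955 -0.23231053  0.20072684] [3.14137854e+00 3.59448154e-06 2.65660626e+00]
[ 0.51795334 -0.19412737  0.36230373] [2.83405727e+00 7.65563105e-04 1.08526204e+00]
wrist [[315.7695982  282.58463848]
 [314.51312045 216.35057953]]
side [[406.17688937 248.84854502]
 [402.03296695 297.28032393]]
```

View pics/both2.png

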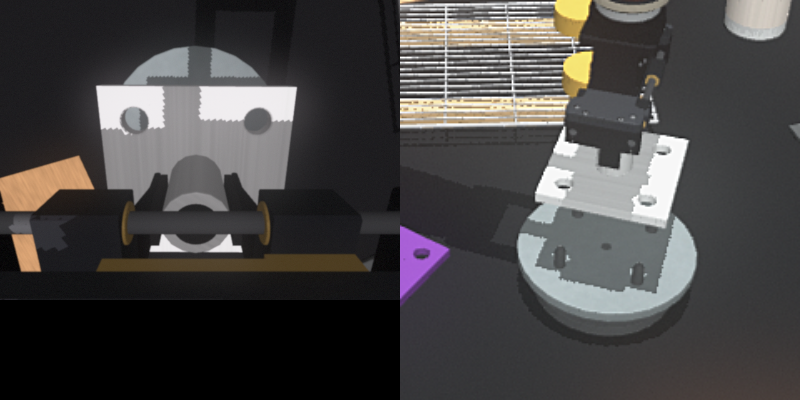

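The flange is held level over the turntable with its holes roughly above the studs. I'm lowering to just above the stud tips and measuring holes against studs in the same camera.

Emit:
jog_arm:
  hand: [1, 1, 1, 1, 1, 1, 1]
  xyz:
    - [0, 0, -10]
    - [0, 0, -15]
    - [0, 0, -15]
    - [0, 0, -15]
    - [0, 0, -8]
    - [0, 0, 0]
    - [0, 0, 0]
  delta_rot:
    - [0, 0, 0]
    - [0, 0, 0]
    - [0, 0, 0]
    - [0, 0, 0]
    - [0, 0, 0]
    - [0, 0, 0]
    - [0, 0, 0]

```text
clock: 6.85
tool_pos: [0.5928, -0.2337, 0.1374]
eef_rot: [-3.142, -0.0, 2.655]
contact_force: [0.6, -0.5, -5.6]
gripper_width: 0.453
grip_force: 30.0
```

Run:
```python
from h import *
s=telemetry.observe(); print(s['clock'],s['tool_pos'],s['eef_rot'])
im=get_image('side')
save(im,'side3.png')
im0=dict(im); im0['frame']=cv2.imread('pics/side1.png')[:,:,::-1]
g=cv2.cvtColor(np.ascontiguousarray(im0['frame']),cv2.COLOR_RGB2GRAY); P=[]
for x,y in((387,273),(431,283),(376,304),(423,314)):
    w=g[y-12:y+12,x-10:x+10]; b=(w<110).astype('uint8'); n,l,st,ce=cv2.connectedComponentsWithStats(b); i=1+st[1:,4].argmax(); P.append(ce[i]+[x-10,y-12]); print(P[-1],st[i])
W=ray(im0,P,.074); print('studs side',W[:,:2],W.mean(0)); 
for a,b in((0,1),(2,3),(0,2),(1,3)): d=W[b]-W[a]; print(np.linalg.norm(d),np.degrees(np.arctan2(d[1],d[0]))%90)
t=get_image('top'); save(t,'top3.png')
a=cv2.resize(cv2.imread('pics/side3.png')[190:360,320:490],(400,400),interpolation=2)
b=cv2.resize(cv2.imread('pics/top3.png')[120:250,350:480],(400,400),interpolation=2)
cv2.imwrite('pics/both3.png',np.hstack([a,b]))
```

```text
6.85 [ 0.59275919 -0.23368827  0.13738742] [-3.14155026e+00 -2.19731850e-04  2.65478353e+00]
[385.15384615 262.57692308] [ 0  0 20  6 78]
[430.75641026 283.58974359] [ 6  7  8 12 78]
[375.54054054 304.62162162] [ 6  7  8 12 74]
[422.29487179 314.67948718] [ 6  7  8 12 78]
studs side [[ 0.58212401 -0.1413171 ]
 [ 0.65474511 -0.21951075]
 [ 0.53381408 -0.25723158]
 [ 0.61316303 -0.29860899]] [ 0.59596156 -0.2291671   0.074     ]
0.10671490717324066 42.883906451849896
0.08948936071233256 62.4596996729538
0.12557872447734805 67.37498544675256
0.08936219360556848 62.26901740287529
```

View pics/both3.png

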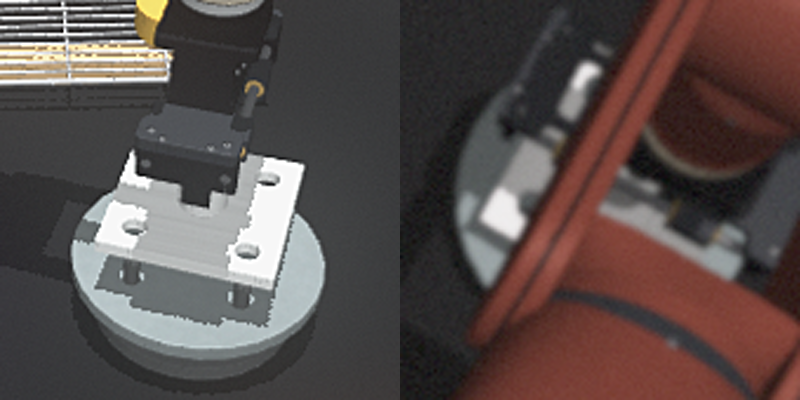

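The side crop shows the plate just above the stud tips, with holes at full-image px (376,287), (425,297) and (434,266). The top view is blocked by the arm, so the side view will decide. I'm zooming in with the predicted mouths drawn.

Run:
```python
from h import *
im=get_image('side'); s=telemetry.observe(); zt=s['tool_pos'][2]-.0185; print(zt)
P=[(376.1,286.9),(425,296.7),(434.3,265.7)]; W=ray(im,P,zt); print(W)
S=np.array([[.53381,-.25723],[.61316,-.29861],[.65475,-.21951]])
print(S-W[:,:2]); 
C=(S[0]+S[2])/2; print('C',C)
f=im['frame'][:,:,::-1]; k=8
tiles=[]
for i,p in enumerate(P):
    x,y=int(p[0])-16,int(p[1])-16
    w=cv2.resize(f[y:y+32,x:x+32],None,fx=k,fy=k,interpolation=cv2.INTER_CUBIC).copy()
    a=np.linspace(0,2*np.pi,40); c=np.c_[S[i][0]+.01*np.cos(a),S[i][1]+.01*np.sin(a),0*a+zt]
    q=((proj(im,c)-[x,y]+.5)*k).astype(int); cv2.polylines(w,[q],True,(0,0,255),1); tiles.append(w)
    print((x,y))
cv2.imwrite('pics/z4.png',np.hstack(tiles))
```

```text
0.12018399509694251
[[ 0.53288187 -0.25735897  0.120184  ]
 [ 0.61392358 -0.29864594  0.120184  ]
 [ 0.65714914 -0.21931774  0.120184  ]]
[[ 9.28134126e-04  1.28967620e-04]
 [-7.63578344e-04  3.59356600e-05]
 [-2.39913584e-03 -1.92258010e-04]]
C [ 0.59428 -0.23837]
(360, 270)
(409, 280)
(418, 249)
```

View pics/z4.png

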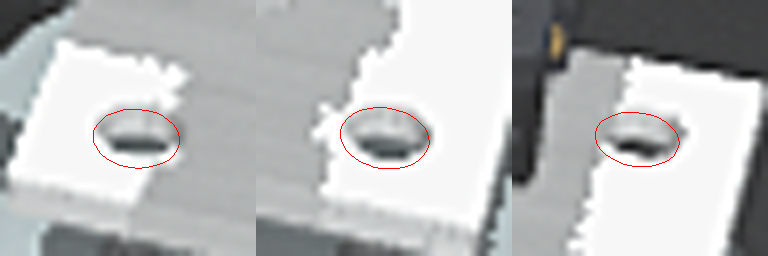

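In the zoomed crop the holes sit about 0.7 px above and 0.4 px right of the drawn stud-centred mouths. That is roughly 1 mm in x and 1 to 1.5 mm in y. Correcting and lowering in steps while watching the force.

Emit:
jog_arm:
  hand: [1, 1, 1, 1, 1, 1, 1, 1]
  xyz:
    - [-1, -1, 0]
    - [0, 0, -7]
    - [0, 0, -7]
    - [0, 0, -6]
    - [0, 0, -4]
    - [0, 0, -3]
    - [0, 0, -2]
    - [0, 0, 0]
  delta_rot:
    - [0, 0, 0]
    - [0, 0, 0]
    - [0, 0, 0]
    - [0, 0, 0]
    - [0, 0, 0]
    - [0, 0, 0]
    - [0, 0, 0]
    - [0, 0, 0]

```text
clock: 7.8
tool_pos: [0.5916, -0.2345, 0.1082]
eef_rot: [-3.142, -0.0, 2.655]
contact_force: [0.3, 0.1, -7.0]
gripper_width: 0.452
grip_force: 30.0
```

The underside is about 10 mm below the stud tips with no contact force, so the studs are in the holes. Going further down.

Emit:
jog_arm:
  hand: [1, 1, 1, 1, 1, 1, 1, 1]
  xyz:
    - [0, 0, -4]
    - [0, 0, -4]
    - [0, 0, -3]
    - [0, 0, -2]
    - [0, 0, -1]
    - [0, 0, 0]
    - [0, 0, 0]
    - [0, 0, 0]
  delta_rot:
    - [0, 0, 0]
    - [0, 0, 0]
    - [0, 0, 0]
    - [0, 0, 0]
    - [0, 0, 0]
    - [0, 0, 0]
    - [0, 0, 0]
    - [0, 0, 0]

```text
clock: 8.6
tool_pos: [0.5918, -0.2347, 0.0948]
eef_rot: [3.142, 0.0, 2.655]
contact_force: [0.6, 0.2, -5.7]
gripper_width: 0.458
grip_force: 30.0
```

Emit:
jog_arm:
  hand: [1, 1, 1, 1, 1]
  xyz:
    - [0, 0, -1]
    - [0, 0, -1]
    - [0, 0, -1]
    - [0, 0, -0.5]
    - [0, 0, 0]
  delta_rot:
    - [0, 0, 0]
    - [0, 0, 0]
    - [0, 0, 0]
    - [0, 0, 0]
    - [0, 0, 0]

```text
clock: 9.1
tool_pos: [0.5916, -0.2345, 0.0908]
eef_rot: [-3.142, -0.0, 2.655]
contact_force: [-0.2, 0.6, -6.9]
gripper_width: 0.453
grip_force: 30.0
```

Emit:
jog_arm:
  hand: [1, 1, 1]
  xyz:
    - [0, 0, -0.5]
    - [0, 0, -0.5]
    - [0, 0, 0]
  delta_rot:
    - [0, 0, 0]
    - [0, 0, 0]
    - [0, 0, 0]

```text
clock: 9.4
tool_pos: [0.5918, -0.2347, 0.0906]
eef_rot: [-3.142, 0.0, 2.655]
contact_force: [-2.4, 2.0, -1.5]
gripper_width: 0.45
grip_force: 30.0
```

The weight is coming off the tool. One more small press to seat it.

Emit:
jog_arm:
  hand: [1, 1, 1]
  xyz:
    - [0, 0, -0.5]
    - [0, 0, 0]
    - [0, 0, 0]
  delta_rot:
    - [0, 0, 0]
    - [0, 0, 0]
    - [0, 0, 0]

```text
clock: 9.7
tool_pos: [0.5918, -0.2346, 0.0905]
eef_rot: [-3.142, 0.0, 2.655]
contact_force: [-3.7, 2.0, 4.4]
gripper_width: 0.452
grip_force: 30.0
```

Run:
```python
from h import *
print(telemetry.observe()['contact_force'])
im=get_image('side'); cv2.imwrite('pics/s5.png',cv2.resize(im['frame'][200:380,320:490,::-1],None,fx=3.3,fy=3.3,interpolation=2))
```

```text
[-3.68971882  1.99131869  4.42012909]
```

View pics/s5.png

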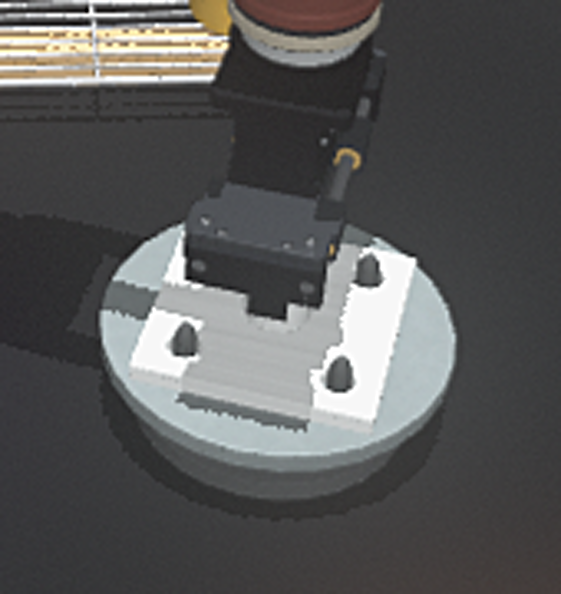

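The studs stand through the holes in the crop at (185,340), (340,373) and (370,270), and the TCP height puts the underside at 60 mm, the turntable's top. Releasing and retreating.

Emit:
jog_arm:
  hand: [0.4, 0, 0, 0, 0, 0, 0, 0]
  xyz:
    - [0, 0, 0]
    - [0, 0, 0]
    - [0, 0, 0]
    - [0, 0, 0]
    - [0, 0, 0]
    - [0, 0, 0]
    - [0, 0, 0]
    - [0, 0, 0]
  delta_rot:
    - [0, 0, 0]
    - [0, 0, 0]
    - [0, 0, 0]
    - [0, 0, 0]
    - [0, 0, 0]
    - [0, 0, 0]
    - [0, 0, 0]
    - [0, 0, 0]

```text
clock: 10.55
tool_pos: [0.5917, -0.2346, 0.0895]
eef_rot: [3.142, 0.0, 2.655]
contact_force: [-0.3, -0.7, -0.7]
gripper_width: 0.988
grip_force: 0.0
```

Emit:
jog_arm:
  hand: [0, 0, 0, 0, 0, 0, 0, 0, 0, 0]
  xyz:
    - [0, 0, 5]
    - [0, 0, 15]
    - [0, 0, 25]
    - [0, 0, 30]
    - [0, 0, 30]
    - [0, 0, 30]
    - [0, 0, 20]
    - [0, 0, 5]
    - [0, 0, 0]
    - [0, 0, 0]
  delta_rot:
    - [0, 0, 0]
    - [0, 0, 0]
    - [0, 0, 0]
    - [0, 0, 0]
    - [0, 0, 0]
    - [0, 0, 0]
    - [0, 0, 0]
    - [0, 0, 0]
    - [0, 0, 0]
    - [0, 0, 0]

```text
clock: 11.55
tool_pos: [0.5911, -0.2343, 0.2484]
eef_rot: [3.142, -0.002, 2.655]
contact_force: [-1.0, 0.5, 0.2]
gripper_width: 0.996
grip_force: 0.0
```

Run:
```python
from h import *
im=get_image('side'); cv2.imwrite('pics/s6.png',cv2.resize(im['frame'][200:380,320:490,::-1],None,fx=3.3,fy=3.3,interpolation=2))
```

```text
(no output)
```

View pics/s6.png

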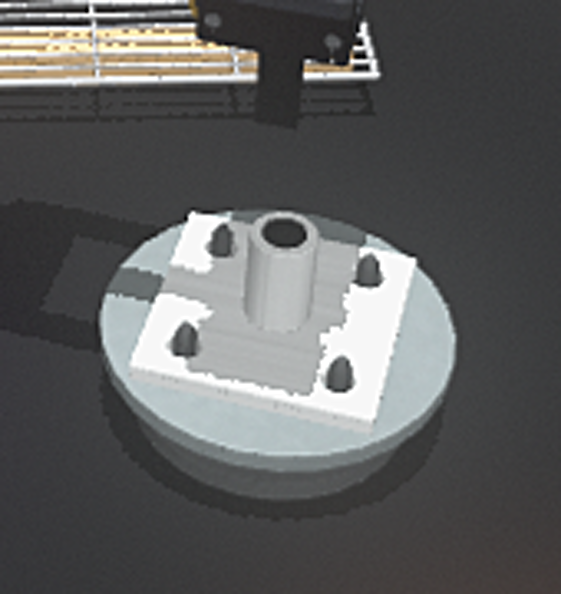

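The flange lies flat on the turntable with all four studs through its holes, at crop px (222,240), (370,270), (185,340) and (340,373). The gripper is clear.

```bash
python3 -c "
from station import robot; print(robot.job_done())"
```

```text
the job is handed in; nothing more can be done
None
```

The flange is on the turntable, boss up and flat with all four studs through its holes; I released it, withdrew the gripper clear, and handed the job in at about 12 s, with no verdict returned.

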